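Unlatch the cut-off saw's hood and set it on its prop rod

TASK

Make the small bench cut-off saw ready for cleaning: undo the push-and-turn fastener at the front of its hood (press the T-handle down and, keeping it pressed, turn it anticlockwise to its stop) and raise the hood by its bar handle until it is nearly fully open and stays up by itself. Then swing the prop rod on the saw's right side up to its stop and bring the hood down gently onto it, so that the rod's cross bar is seated in the notch on the hood's side and carries the hood. Leave the things standing round the saw where they are.

Things in the scene. Friction and masses are not known exactly. Their poses are not given: they have to be found in the camera images.
- saw: bench cut-off saw: grey tub 208 mm deep, 260 wide, 80 high under a white hinged hood with a clear window; fixed, but elsewhere and turned otherwise each time. Origin on the worktop, 118 mm behind the tub's front face; x to the saw's rear, y to its left, z up. In this frame the hood's hinge line runs along y at x 85, z 85 mm, the prop rod's pivot line at x -90, z 45 mm.
- hood (a joint): angle of the hood about its rear hinge, rad: 0 closed, grows as the front rises, stop at 1.20. 0.6 kg, stiff damped hinge: above about 1.05 it stays where it is left, below about 0.95 it sinks slowly until something holds it. Resting on the prop rod it reads about 0.785 (45 degrees). Lifting it takes about 4 N at the handle.
- hood_handle (a point): middle of the round steel bar handle along the hood's front edge: 11 mm thick, 90 mm free length along the saw's y, 240 mm from the hinge line and level with it when closed; 31 mm clear between the bar and the hood's front edge. The axes turn with the hood (x from the handle to the hinge line, y along the bar).
- fastener_grip (a point): middle of the black T-handle of the push-and-turn fastener, on the hood's front flange, 60 mm behind the bar handle: 42 mm long (its x), 13 mm wide (its y), 16 mm high, its middle 31 mm above the flange. Locked, its length points 15 degrees anticlockwise of the saw's fore-and-aft line.
- fastener (a joint): turn of the T-handle, rad: 0 locked, grows anticlockwise seen from above, stop at 1.31 = undone (T-handle across the saw; a pin on its stem then passes through the slot and the hood is free).
- fastener_press (a joint): how far the T-handle is pressed down against its spring, m: 0 locked; 0.0075 fully pressed (about 5.5 N); it must be down by 0.005 or more (4.5 N) before it will turn, as the pin sits in a notch 4.5 mm deep. It springs up to -0.004 when undone.
- prop_rod (a joint): angle of the prop rod, rad, up from its rest: at 0 the rod rises 0.45 rad from the level towards the rear; it grows as the end of the rod swings up and to the saw's front; stop at 0.686, seated in the hood's notch about 0.68 (the flared notch catches it from 0.62 up). Its pivot is stiff (1 to 2 N at the sleeve) and keeps the rod where it is left. It starts between 0.04 and 0.28.
- prop_grip (a point): middle of the black rubber sleeve (15 mm thick, 44 mm long) on the outer part of the prop rod's cross bar. The cross bar is a 10 mm bar parallel to the saw's y at the end of the 8 mm rod, 161.5 mm from the pivot line; the sleeve ends 22 mm outward (to the saw's right) of this point, and the rod itself is 40 mm inward of it.
- prop_bar (a point): centre of the bare inner part of the cross bar, that goes into the notch.
- prop_notch (a point): seat of the notch: a dark steel bracket on the hood's right side, 16 mm wide, open towards the underside of the hood, 13 mm between its cheeks, which flare to 27 mm at the mouth, 23 mm below the seat; 150 mm from the hinge line. The point is where the cross bar's centre lies when fully seated.
- sample: bystander: black round sample mount, 30 mm across and 18 mm high, near the saw's front left corner; origin under its centre
- screwdriver: bystander: small screwdriver with yellow handle, 110 mm long, 24 mm thick, lying to the right of the saw; origin at the middle of its underside
- petri_dish: bystander: clear petri dish, 58 mm across, 16 mm high, on the worktop in front of the robot; origin under its centre
- etchant_bottle: bystander: brown bottle, 60 mm across, 167 mm high, behind on the right; origin under its centre
- powder_jar: bystander: white jar, 46 mm across, 62 mm high, next to the brown bottle; origin under its centre

How it is judged:
By the outcome, as a careful person would: the job done as asked, in the order asked, and still so for the second after the job is handed in, with the robot touching nothing.
It also fails if it takes over 62 s, if anything falls off the work surface, if the arm or the gripper's body presses on something with over 40 N, if the wrist force passes 120 N, or if a joint passes its speed limit or range.

ROBOT

A 6-joint arm with a two-finger parallel gripper is mounted at the origin on the work surface; the furniture and walls round the work are solid. World frame = base frame: x ahead of the robot, y to its left, z up, the work surface at z = 0. Lengths are in mm, angles in rad, forces in N, time in s.
With the tool pointing down it reaches from about 275 to 1000 mm from the base axis. Payload 8.4 kg.
Tool frame: the origin (TCP) lies midway between the tips of the shut fingers; the grasp point (between the pads) lies 19 mm behind it; z points along the fingers, y is the line along which they close (so a half turn about z gives the same grasp; the last joint's range is limited). The gripper opens to 85 mm and grips with 20 to 120 N. Pads are 22 mm wide; open, the fingers measure 114 mm over their backs; the gripper's body (76 mm by 85 mm) begins 54 mm behind the grasp point. The pads swing forward as they close: fully open they stand 13 mm farther back than shut.
Start: joints at [1.206, 0.353, 1.633, -0, 1.155, -0.002], TCP at [221.807, 584.32, 231.281] pointing down, gripper open.
Joint ranges: [-2.63, 2.63], [-0.92, 2.1], [0.06, 2.66], [-1.3, 4.44], [0, 2.69], [-3.02, 3.02]. Speed limits (rad/s): [2.22, 2.22, 2.79, 3.14, 3.14, 3.14].

INTERFACE

Orientations are given as [roll, pitch, yaw] about the fixed x, y, z axes, in that order (R = Rz(yaw) Ry(pitch) Rx(roll)).
In Python, from rig import r gives the robot as it stands.
- The arm moves only by the tool servo_tool, never from a script. Its argument "deltas" is a list of rows, each an object of numbers: "x", "y", "z": the shift along the world's x, y, z in mm; "rx", "ry", "rz": the turn, a rotation vector about the world's x, y, z in rad; "gripper": the gripper's target within -1 to 1 (fully open at 1, half-way at 0, shut at -1). A call has 1 to 10 rows; each row is the pose to reach, as a shift and turn from the pose commanded when the call began; what a row does not reach only later rows make up. A row lasts 1/10 s, in which the tool goes at most 50 mm and 8.59 degrees, less where a joint would pass 70% of its speed; a pose out of reach is approached as far as the arm can. A call with a gripper value outside its range is refused whole. The fingers move at their own pace and stop on an object; "newtons" is the grip in N (left out, the last holds). Time passes only in rows, so rows that repeat a pose let the fingers close. It gives the time, the measured TCP pose, the force, the opening and the grip force at its end, in the units of the state.
- r.sense(): the state, without advancing time (a new reading comes with each control period).
- r.grab_frame(name): name is "scene" or "top" or "wrist"; returns the picture (420x560x3 uint8, blue, green, red); there is no depth.
- r.camera_params(name): a dict with "mtx" (3x3 intrinsics, pixels), "eye" and "orientation" of the camera in the world. Camera axes: x right, y down, z forward; pixel columns grow to the right and rows downward; lengths in mm; the calibration is good to about 2 mm. A picture is of the moment at which its call begins: read the wrist's pose just before it. camera_params takes no time and is no camera call; for the wrist camera it gives the pose at the moment of the call.
- r.sign_off(): hands the job in; it is judged then, once.
Trained networks look in the newest picture that a camera, given by its name, has taken for a name from the list of things; names that differ only in an ending like _2 or _b are one class to them, and where a whole thing is asked for, a point or a joint stands for the part that bears it (a point fixed in the world has none). Each returns a list of dicts, best first, with "conf" (0 to 1); they miss things now and then, are a little off and sometimes report something else, mostly with a low value. They report only what shows in the picture. A call takes as long as a camera call.
- r.recognise(name, camera): "box" ([left, top, width, height] in pixels, round what is visible of it).
The state is a dict: "clock": time; "qpos": joint angles; "qvel": joint speeds; "joint_efforts": joint torques, N m; "eef_pos": TCP position; "tcp_rot": TCP orientation; "contact_force": force on the tool from outside, world axes, zero at the start; "wrist_torque": the same for the moment, N m; "opening": opening from 0.0 (shut) to 1.0 (fully open); "grasp_force": force on a finger pad.
Only numpy, scipy, OpenCV 4.12 (cv2) and the standard library are available. Lean on these libraries where they do the work, as an engineer would, in place of code of your own. Each camera call takes 0.05 s, during which the arm holds its last target. There are 200 camera calls.

## Working session

There is one attempt and no reset: what is moved stays moved. The work goes in short steps, Python scripts to look and compute and a tool call to move; the robot and the scene stay as the last step left them, time stands still between calls to the robot, and variables do not carry over. Pictures are saved under pics/ and viewed, at most 10 in all, crops included, and the job is handed in when it is done.

Besides the shell and the picture viewer there is one more tool, called after "Emit:" as name(argument=value, ...) on one line, values as JSON. servo_tool: Moves the arm, as the interface text tells. Its arguments: {"type":"object","properties":{"deltas":{"type":"array","items":{"type":"object","properties":{"x":{"type":"number"},"y":{"type":"number"},"z":{"type":"number"},"rx":{"type":"number"},"ry":{"type":"number"},"rz":{"type":"number"},"gripper":{"type":"number"}}}},"newtons":{"type":"number"}},"required":["deltas"]}

```bash
ls; mkdir -p pics
python3 - <<'E'
from rig import r
import cv2,numpy as np
s=r.sense();print(s)
for c in ["scene","top"]:
    im=r.grab_frame(c);cv2.imwrite(f"pics/{c}0.png",im)
    print(c,{k:np.round(v,3).tolist() for k,v in r.camera_params(c).items()})
    for n in ["saw","hood_handle","fastener_grip","prop_grip","prop_bar","prop_notch","sample","screwdriver"]:
        print(n,[(np.round(d["box"],1).tolist(),round(d["conf"],2)) for d in r.recognise(n,c)[:2]])
a=np.vstack([cv2.imread("pics/scene0.png")]);b=cv2.imread("pics/top0.png")
E
```

```text
pics
{'clock': 0.0, 'qpos': array([ 1.20558801e+00,  3.53655651e-01,  1.63416082e+00,  2.97632606e-05,
        1.15519201e+00, -2.42044664e-03]), 'qvel': array([ 1.94897846e-03, -2.58717227e-03, -1.11767651e-04, -2.42494981e-05,
        9.37641933e-04, -8.10813872e-04]), 'joint_efforts': array([ 3.90894027e-03, -6.05263782e+01, -3.42057145e+01,  4.01671932e-04,
        9.63428960e-03,  5.53741756e-05]), 'eef_pos': array([221.62954808, 583.86069481, 230.54557692]), 'tcp_rot': array([-3.14017690e+00, -3.06393892e-05,  2.77879273e+00]), 'contact_force': array([0.42736098, 0.3009401 , 0.59869011]), 'wrist_torque': array([ 0.01340915, -0.00831577, -0.04915185]), 'grasp_force': 0.0, 'opening': 1.0018191447580058}
scene {'mtx': [[384.886, 0.0, 285.215], [0.0, 384.886, 211.076], [0.0, 0.0, 1.0]], 'eye': [136.427, -585.459, 863.306], 'orientation': [-2.415, 0.019, -0.678]}
saw [([196.2, 129.3, 117.2, 103.8], 0.78)]
hood_handle [([193.4, 128.3, 107.7, 88.9], 0.79)]
fastener_grip [([217.7, 171.7, 9.7, 11.3], 0.48)]
prop_grip [([257.7, 177.2, 54.5, 56.4], 0.63)]
prop_bar [([254.9, 177.3, 57.1, 55.8], 0.7), ([195.5, 132.9, 102.2, 90.0], 0.54)]
prop_notch [([196.8, 130.3, 115.4, 103.0], 0.71), ([197.3, 134.3, 101.4, 89.9], 0.65)]
sample [([177.9, 186.8, 9.6, 12.1], 0.55)]
screwdriver [([310.7, 227.4, 7.0, 19.8], 0.72)]
top {'mtx': [[497.954, 0.0, 278.868], [0.0, 497.954, 214.602], [0.0, 0.0, 1.0]], 'eye': [452.882, -80.785, 1383.973], 'orientation': [-3.074, 0.023, -1.556]}
saw [([143.6, 160.7, 142.4, 96.9], 0.84)]
hood_handle [([148.4, 166.1, 111.8, 95.5], 0.68)]
fastener_grip [([191.5, 224.7, 10.0, 19.4], 0.43)]
prop_grip [([251.6, 177.4, 31.6, 60.6], 0.84), ([291.2, 188.5, 21.4, 11.7], 0.25)]
prop_bar [([251.9, 179.7, 36.0, 57.8], 0.66)]
prop_notch [([145.5, 163.0, 115.4, 98.2], 0.83)]
sample []
screwdriver [([290.9, 188.6, 18.6, 10.2], 0.73), ([248.1, 179.9, 39.4, 55.8], 0.69)]
```

Run:
```python
import cv2
b=cv2.imread("pics/top0.png")
cv2.imwrite("pics/t1.png",cv2.resize(b[140:280,125:325],None,fx=4,fy=4,interpolation=cv2.INTER_CUBIC))
a=cv2.imread("pics/scene0.png")
cv2.imwrite("pics/s1.png",cv2.resize(a[110:260,160:360],None,fx=4,fy=4,interpolation=cv2.INTER_CUBIC))
```

```text
(no output)
```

View pics/t1.png

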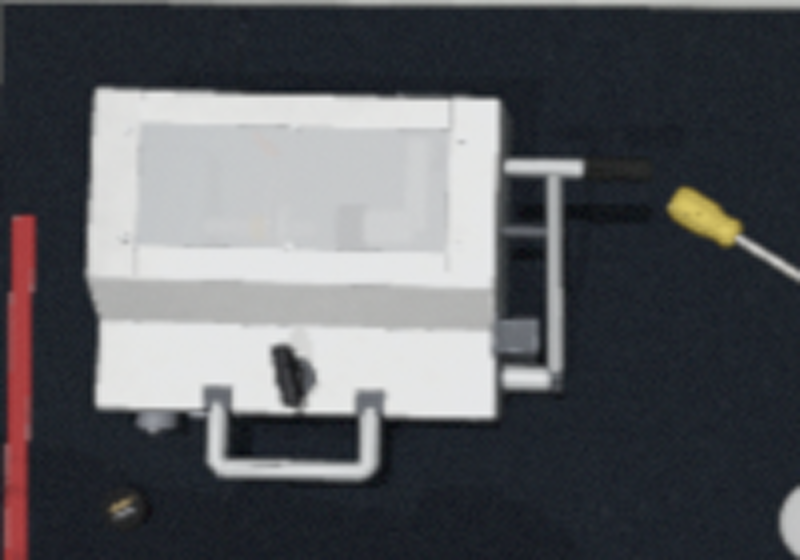

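View pics/s1.png

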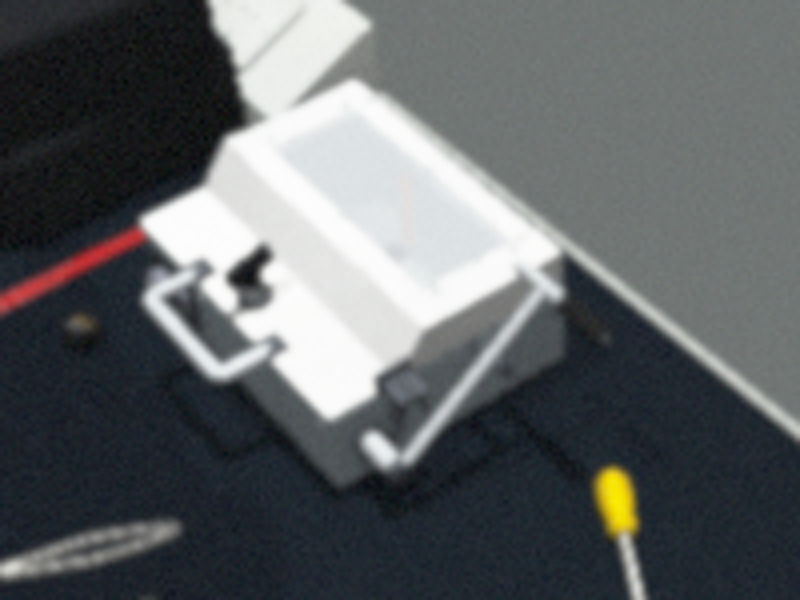

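View pics/top0.png

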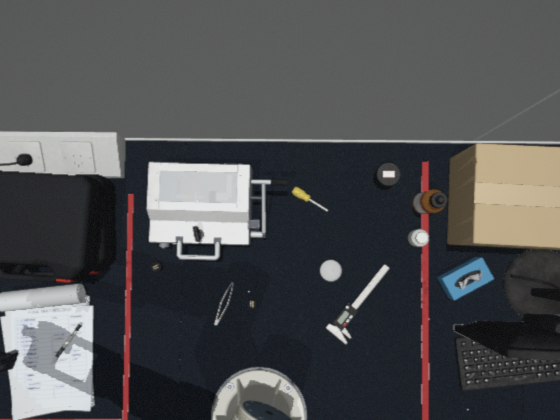

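```bash
cat > h.py <<'E'
from rig import r
import numpy as np, cv2
from scipy.spatial.transform import Rotation as R
def cam(c):
    p=r.camera_params(c);return np.array(p["mtx"]),np.array(p["eye"],float),R.from_euler("xyz",p["orientation"]).as_matrix()
def back(c,uv,z):
    K,e,M=cam(c) if isinstance(c,str) else c
    d=M@np.linalg.solve(K,[uv[0],uv[1],1]);return e+d*(z-e[2])/d[2]
def proj(c,P):
    K,e,M=cam(c) if isinstance(c,str) else c
    q=(np.atleast_2d(P)-e)@M;q=q/q[:,2:];return (q@K.T)[:,:2]
E
python3 - <<'E'
from h import *
T=lambda u,v:(125+(u+.5)/4-.5,140+(v+.5)/4-.5)
S=lambda u,v:(160+(u+.5)/4-.5,110+(v+.5)/4-.5)
for n,f,p,z in [("hl",T,(213,468),85),("hr",T,(375,470),85),("fl",T,(97,408),80),("fr",T,(497,416),80),("bl",T,(95,88),140),("br",T,(500,98),140),
 ("fast",T,(288,375),116),("piv",T,(553,380),45),("barR",T,(650,168),130),("barL",T,(583,168),130),("sample",T,(125,508),18),("sdtip",T,(670,205),12)]:
    print(n,back("top",f(*p),z).round(1))
print("scene")
for n,f,p,z in [("hl",S,(155,300),85),("hr",S,(218,372),85),("fast",S,(250,268),116),("piv",S,(403,460),45),("barR",S,(605,342),130)]:
    print(n,back("scene",f(*p),z).round(1))
for c in("wrist",): print(r.camera_params(c),r.sense()["eef_pos"],r.sense()["tcp_rot"])
E
```

```text
hl [426.8 213.1  85. ]
hr [427.1 106.9  85. ]
fl [464.9 292.1  80. ]
fr [463.5  28.4  80. ]
bl [667.  282.8 140. ]
br [663.4  25.3 140. ]
fast [487.4 159.6 116. ]
piv [488.5  -6.   45. ]
barR [621.4 -69.9 130. ]
barL [620.9 -27.4 130. ]
sample [397.2 288.2  18. ]
sdtip [611.7 -83.1  12. ]
scene
hl [429.6 203.7  85. ]
hr [426.9 113.2  85. ]
fast [486.4 157.  116. ]
piv [496.2  -4.4  45. ]
barR [621.6 -68.8 130. ]
{'mtx': array([[314.12658266,   0.        , 274.98718432],
       [  0.        , 314.12658266, 200.4538301 ],
       [  0.        ,   0.        ,   1.        ]]), 'eye': array([145.80255794, 612.35316823, 372.71743077]), 'orientation': array([ 2.81960951e+00, -1.43326940e-04,  1.20907631e+00])} [221.81178052 584.31884934 231.2871244 ] [3.14158650e+00 8.28100753e-06 2.77878507e+00]
```

```bash
cat >> h.py <<'E'
def tri(obs):
    A=np.zeros((3,3));b=np.zeros(3)
    for c,uv in obs:
        K,e,M=cam(c) if isinstance(c,str) else c
        d=M@np.linalg.solve(K,[uv[0],uv[1],1]);d/=np.linalg.norm(d);Q=np.eye(3)-np.outer(d,d);A+=Q;b+=Q@e
    return np.linalg.solve(A,b)
E
python3 - <<'E'
from h import *
T=lambda u,v:(125+(u+.5)/4-.5,140+(v+.5)/4-.5)
S=lambda u,v:(160+(u+.5)/4-.5,110+(v+.5)/4-.5)
for n,a,b in [("topFR",(497,276),(420,328)),("topRR",(500,98),(562,255)),("flangeFR",(497,416),(330,420)),("flangeFL",(97,408),(140,220)),
 ("T",(288,375),(250,268)),("hl",(213,468),(155,300)),("hr",(375,470),(220,370)),("barR",(650,168),(605,342)),("piv",(553,380),(403,460)),("brk",(517,335),(403,387))]:
    print(n,tri([("top",T(*a)),("scene",S(*b))]).round(1))
E
```

```text
topFR [548.3  29.9 114.9]
topRR [667.7  28.  111.9]
flangeFR [463.   28.4  82.6]
flangeFL [465.7 291.   82.1]
T [487.7 160.1 112.9]
hl [429.6 213.2  77.4]
hr [426.6 106.1  93.1]
barR [621.1 -69.8 131.2]
piv [490.7  -7.9  52. ]
brk [515.7  15.9  89.1]
```

Emit:
servo_tool(deltas=[{"y":-45,"z":10},{"y":-90,"z":20},{"y":-135,"z":20},{"y":-180,"z":20,"rz":-0.14},{"y":-225,"z":20,"rz":-0.28},{"x":20,"y":-270,"z":20,"rz":-0.42},{"x":45,"y":-305,"z":20,"rz":-0.56},{"x":75,"y":-340,"z":20,"rz":-0.7},{"x":105,"y":-375,"z":20,"rz":-0.84},{"x":140,"y":-400,"z":20,"rz":-0.98}])

```text
invalid input
```

Emit:
servo_tool(deltas=[{"x":25,"y":-5,"z":-5,"rz":-0.14},{"x":50,"y":-10,"z":-10,"rz":-0.28},{"x":75,"y":-15,"z":-15,"rz":-0.42},{"x":100,"y":-20,"z":-20,"rz":-0.56},{"x":125,"y":-25,"z":-25,"rz":-0.7},{"x":125,"y":-25,"z":-30,"rz":-0.84},{"x":125,"y":-25,"z":-35,"rz":-0.98},{"x":125,"y":-25,"z":-40,"rz":-1.12},{"x":125,"y":-25,"z":-40,"rz":-1.26},{"x":125,"y":-25,"z":-40,"rz":-1.4}])

```text
invalid input
```

Run:
```python
from h import *
s=r.sense();print(s["clock"],s["eef_pos"],s["tcp_rot"],s["qpos"])
C=cam("wrist");im=r.grab_frame("wrist");cv2.imwrite("pics/w1.png",im);print(C[1].tolist(),r.camera_params("wrist")["orientation"])
np.savez("w1.npz",K=C[0],e=C[1],M=C[2])
print(r.recognise("fastener_grip","wrist")[:2])
```

```text
0.9 [221.81178052 584.31884934 231.2871244 ] [3.14158650e+00 8.28100753e-06 2.77878507e+00] [ 1.20559693e+00  3.52988634e-01  1.63340221e+00 -9.03541259e-06
  1.15519564e+00 -2.38816546e-03]
[145.8025579358032, 612.353168227406, 372.7174307665434] [ 2.81960955e+00 -1.38867965e-04  1.20907629e+00]
[]
```

View pics/w1.png

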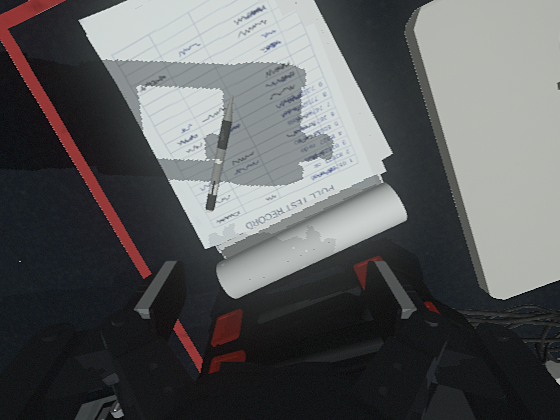

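Emit:
servo_tool(deltas=[{"x":0,"y":-20,"z":30,"rx":0,"ry":0,"rz":0,"gripper":1}], newtons=40)

```text
clock: 1.1
eef_pos: [221.0, 563.6, 257.8]
tcp_rot: [-3.136, -0.0, 2.779]
contact_force: [-0.4, -0.3, -0.2]
opening: 1.003
grasp_force: 0.0
```

Emit:
servo_tool(deltas=[{"x":0,"y":-45,"z":0,"rx":0,"ry":0,"rz":0,"gripper":1},{"x":0,"y":-90,"z":0,"rx":0,"ry":0,"rz":0,"gripper":1},{"x":0,"y":-135,"z":0,"rx":0,"ry":0,"rz":0,"gripper":1},{"x":0,"y":-180,"z":0,"rx":0,"ry":0,"rz":-0.14,"gripper":1},{"x":0,"y":-225,"z":0,"rx":0,"ry":0,"rz":-0.28,"gripper":1},{"x":20,"y":-260,"z":0,"rx":0,"ry":0,"rz":-0.42,"gripper":1},{"x":45,"y":-300,"z":0,"rx":0,"ry":0,"rz":-0.56,"gripper":1},{"x":75,"y":-335,"z":0,"rx":0,"ry":0,"rz":-0.7,"gripper":1},{"x":105,"y":-365,"z":0,"rx":0,"ry":0,"rz":-0.84,"gripper":1},{"x":140,"y":-390,"z":0,"rx":0,"ry":0,"rz":-0.98,"gripper":1}], newtons=40)

```text
clock: 2.1
eef_pos: [362.4, 172.5, 261.7]
tcp_rot: [3.141, -0.0, 1.793]
contact_force: [0.4, 1.1, 0.1]
opening: 1.0
grasp_force: 0.0
```

Emit:
servo_tool(deltas=[{"x":25,"y":-3,"z":-10,"rx":0,"ry":0,"rz":-0.14,"gripper":1},{"x":50,"y":-6,"z":-20,"rx":0,"ry":0,"rz":-0.28,"gripper":1},{"x":75,"y":-9,"z":-30,"rx":0,"ry":0,"rz":-0.42,"gripper":0.5},{"x":100,"y":-12,"z":-40,"rx":0,"ry":0,"rz":-0.56,"gripper":0.2},{"x":125,"y":-15,"z":-50,"rx":0,"ry":0,"rz":-0.7,"gripper":0.2},{"x":125,"y":-15,"z":-60,"rx":0,"ry":0,"rz":-0.84,"gripper":0.2},{"x":125,"y":-15,"z":-60,"rx":0,"ry":0,"rz":-0.98,"gripper":0.2},{"x":125,"y":-15,"z":-60,"rx":0,"ry":0,"rz":-1.12,"gripper":0.2},{"x":125,"y":-15,"z":-60,"rx":0,"ry":0,"rz":-1.26,"gripper":0.2},{"x":125,"y":-15,"z":-60,"rx":0,"ry":0,"rz":-1.4,"gripper":0.2}], newtons=40)

```text
clock: 3.1
eef_pos: [486.9, 159.3, 201.3]
tcp_rot: [-3.142, -0.0, 0.393]
contact_force: [0.1, 0.1, -0.6]
opening: 0.601
grasp_force: 0.0
```

```bash
cat > look.py <<'E'
from h import *
import sys
def look(n,c="wrist"):
    s=r.sense();print(s["clock"],s["eef_pos"].round(1),s["tcp_rot"].round(3),s["qpos"].round(2))
    C=cam(c);im=r.grab_frame(c);cv2.imwrite(f"pics/{n}.png",im)
    np.savez(n+".npz",K=C[0],e=C[1],M=C[2]);return C,im
def ld(n):
    z=np.load(n+".npz");return z["K"],z["e"],z["M"]
E
python3 - <<'E'
from look import *
look("w2")
for n in("fastener_grip","hood_handle"):print(r.recognise(n,"wrist")[:2])
E
```

```text
3.1 [486.9 159.3 201.3] [-3.142 -0.     0.393] [0.31 0.21 1.9  0.   1.03 1.49]
[{'box': [265.0, 179.7, 23.9, 55.0], 'conf': 0.91}]
[{'box': [120.3, 0.0, 439.2, 276.7], 'conf': 0.84}, {'box': [121.6, 0.0, 438.4, 275.9], 'conf': 0.36}]
```

View pics/w2.png

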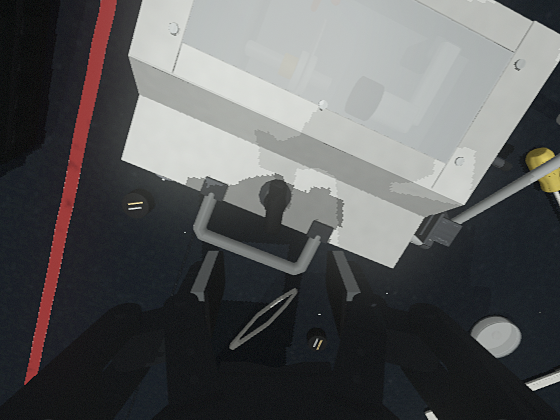

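Run:
```python
from look import *
C=ld("w2");im=cv2.imread("pics/w2.png")
for n,p,z in [("bar",(248,252),85),("barl",(197,230),85),("barr",(297,269),85),("fFL",(122,160),82.5),("fFR",(395,268),82.5),("T",(276.5,207),114)]:print(n,back(C,p,z).round(1))
c=cv2.resize(im[150:290,180:340],None,fx=5,fy=4.2857,interpolation=cv2.INTER_CUBIC)
c=cv2.resize(im[165:285,180:340],None,fx=5,fy=5,interpolation=cv2.INTER_CUBIC)
cv2.imwrite("pics/w2c.png",cv2.convertScaleAbs(c,alpha=2.2,beta=20))
# predicted T outline for hypothesis
c0=np.array([487,159.5,114]);a=np.radians(15)-.01;u=np.array([np.cos(a),np.sin(a),0]);v=np.array([-u[1],u[0],0])
print(((proj(C,[c0+sx*21*u+sy*6.5*v+[0,0,8] for sx,sy in((1,1),(1,-1),(-1,-1),(-1,1))])-[180,165])*5).round())
```

```text
bar [427.3 160.4  85. ]
barl [430.3 210.3  85. ]
barr [428.4 111.8  85. ]
fFL [465.7 288.3  82.5]
fFR [463.4  26.4  82.5]
T [487.2 157.2 114. ]
[[444.  83.]
 [533.  95.]
 [491. 356.]
 [407. 345.]]
```

View pics/w2c.png

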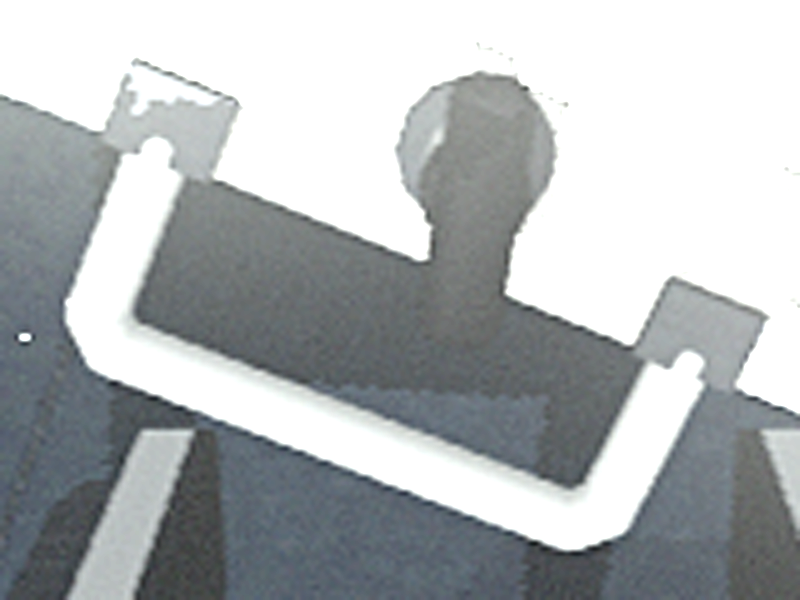

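Emit:
servo_tool(deltas=[{"x":0.5,"y":-0.8,"z":-40,"rx":0,"ry":0,"rz":-0.12,"gripper":0.1},{"x":0.5,"y":-0.8,"z":-80,"rx":0,"ry":0,"rz":-0.12,"gripper":0},{"x":0.5,"y":-0.8,"z":-95,"rx":0,"ry":0,"rz":-0.12,"gripper":0},{"x":0.5,"y":-0.8,"z":-103,"rx":0,"ry":0,"rz":-0.12,"gripper":0},{"x":0.5,"y":-0.8,"z":-103,"rx":0,"ry":0,"rz":-0.12,"gripper":-1},{"x":0.5,"y":-0.8,"z":-103,"rx":0,"ry":0,"rz":-0.12,"gripper":-1},{"x":0.5,"y":-0.8,"z":-103,"rx":0,"ry":0,"rz":-0.12,"gripper":-1},{"x":0.5,"y":-0.8,"z":-103,"rx":0,"ry":0,"rz":-0.12,"gripper":-1}], newtons=40)

```text
clock: 4.05
eef_pos: [487.6, 159.4, 99.2]
tcp_rot: [-3.14, -0.001, 0.279]
contact_force: [-1.2, 6.3, -5.8]
opening: 0.187
grasp_force: 39.1
```

Emit:
servo_tool(deltas=[{"x":0,"y":1,"z":-3,"rx":0,"ry":0,"rz":0,"gripper":-1},{"x":0,"y":1,"z":-6,"rx":0,"ry":0,"rz":0,"gripper":-1},{"x":0,"y":1,"z":-8,"rx":0,"ry":0,"rz":0,"gripper":-1},{"x":0,"y":1,"z":-8,"rx":0,"ry":0,"rz":0,"gripper":-1}], newtons=40)

```text
clock: 4.45
eef_pos: [487.8, 159.7, 91.2]
tcp_rot: [-3.141, -0.001, 0.279]
contact_force: [-5.1, 0.5, 11.6]
opening: 0.186
grasp_force: 40.5
```

Emit:
servo_tool(deltas=[{"x":-0.5,"y":0,"z":0,"rx":0,"ry":0,"rz":0.14,"gripper":-1},{"x":-0.5,"y":0,"z":0,"rx":0,"ry":0,"rz":0.28,"gripper":-1},{"x":-0.5,"y":0,"z":0,"rx":0,"ry":0,"rz":0.42,"gripper":-1},{"x":-0.5,"y":0,"z":0,"rx":0,"ry":0,"rz":0.56,"gripper":-1},{"x":-0.5,"y":0,"z":0,"rx":0,"ry":0,"rz":0.7,"gripper":-1},{"x":-0.5,"y":0,"z":0,"rx":0,"ry":0,"rz":0.84,"gripper":-1},{"x":-0.5,"y":0,"z":0,"rx":0,"ry":0,"rz":0.98,"gripper":-1},{"x":-0.5,"y":0,"z":0,"rx":0,"ry":0,"rz":1.1,"gripper":-1},{"x":-0.5,"y":0,"z":0,"rx":0,"ry":0,"rz":1.2,"gripper":-1},{"x":-0.5,"y":0,"z":0,"rx":0,"ry":0,"rz":1.3,"gripper":-1}], newtons=40)

```text
clock: 5.45
eef_pos: [487.6, 159.9, 91.3]
tcp_rot: [3.14, -0.001, 1.583]
contact_force: [-4.1, 1.0, 10.1]
opening: 0.186
grasp_force: 40.3
```

```bash
python3 -c "
from rig import r
s=r.sense();print(s['wrist_torque'],s['contact_force'],s['tcp_rot'],s['opening'])"
```

```text
[ 0.17529176  0.56943001 -0.09211851] [-4.11869234  1.01162705 10.11504911] [ 3.13998361e+00 -8.41722078e-04  1.58281689e+00] 0.1862439739341861
```

Emit:
servo_tool(deltas=[{"x":-0.3,"y":0,"z":0,"rx":0,"ry":0,"rz":0.05,"gripper":-1},{"x":-0.3,"y":0,"z":0,"rx":0,"ry":0,"rz":0.08,"gripper":-1}], newtons=40)

```text
clock: 5.65
eef_pos: [487.5, 159.9, 91.3]
tcp_rot: [3.139, -0.001, 1.66]
contact_force: [-2.7, 1.2, 8.9]
opening: 0.186
grasp_force: 40.2
```

```bash
python3 -c "
from rig import r
s=r.sense();print(s['wrist_torque'],s['contact_force'],s['tcp_rot'],s['opening'])"
```

```text
[ 0.10230139  0.40273693 -0.48614318] [-2.74033863  1.18018412  8.92553005] [ 3.13937228e+00 -8.61898466e-04  1.66016634e+00] 0.1858513124699889
```

Emit:
servo_tool(deltas=[{"x":0,"y":0,"z":0,"rx":0,"ry":0,"rz":-0.06,"gripper":-0.3},{"x":0,"y":0,"z":2,"rx":0,"ry":0,"rz":-0.06,"gripper":-0.3},{"x":0,"y":0,"z":4,"rx":0,"ry":0,"rz":-0.06,"gripper":-0.3},{"x":0,"y":0,"z":25,"rx":0,"ry":0,"rz":-0.06,"gripper":-0.3},{"x":0,"y":0,"z":55,"rx":0,"ry":0,"rz":-0.1,"gripper":-0.3},{"x":-20,"y":0,"z":60,"rx":0,"ry":0,"rz":-0.1,"gripper":-0.3},{"x":-60,"y":0,"z":60,"rx":0,"ry":0,"rz":-0.1,"gripper":-0.3},{"x":-60,"y":0,"z":50,"rx":0,"ry":0,"rz":-0.1,"gripper":-0.3}], newtons=40)

```text
clock: 6.45
eef_pos: [423.1, 159.0, 140.8]
tcp_rot: [-3.14, 0.0, 1.561]
contact_force: [-0.5, 0.6, -0.1]
opening: 0.351
grasp_force: 0.0
```

Run:
```python
from look import *
C,im=look("w3");r.grab_frame("scene")
C2=cam("scene");a=r.grab_frame("scene")
w=cv2.resize(im,(560,420));s=cv2.resize(a[130:240,180:320],(534,420),interpolation=cv2.INTER_CUBIC)
cv2.imwrite("pics/m3.png",cv2.resize(np.hstack([w,s]),(800,307)))
```

```text
6.45 [423.1 159.  140.8] [-3.14   0.     1.561] [0.36 0.21 2.08 0.   0.86 0.37]
```

View pics/m3.png

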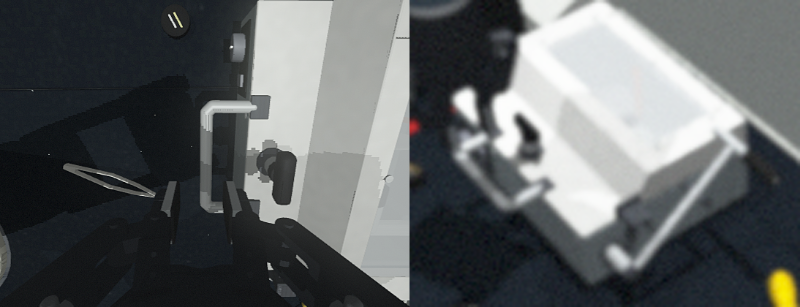

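Run:
```python
from look import *
C=ld("w3");im=cv2.imread("pics/w3.png")
for v in(190,220,250):
    g=im[v,240:340].mean(1).astype(int);print(v,g.tolist())
for u in (280,284,288):print(u,back(C,(u,220),85).round(1))
print(r.sense()["eef_pos"])
```

```text
190 [26, 24, 24, 25, 24, 26, 23, 27, 24, 26, 23, 28, 25, 25, 26, 24, 27, 27, 29, 28, 29, 30, 28, 31, 28, 29, 28, 31, 30, 31, 29, 29, 25, 58, 100, 115, 120, 121, 123, 123, 125, 124, 122, 120, 117, 117, 117, 110, 103, 97, 69, 30, 36, 35, 39, 35, 37, 36, 35, 40, 41, 40, 38, 39, 36, 38, 39, 41, 39, 41, 43, 42, 40, 44, 43, 43, 45, 42, 46, 45, 45, 67, 78, 74, 77, 76, 78, 77, 79, 78, 81, 78, 79, 81, 82, 79, 84, 88, 146, 189]
220 [22, 21, 21, 27, 25, 24, 24, 24, 25, 27, 25, 25, 26, 27, 22, 24, 25, 25, 22, 25, 23, 29, 28, 23, 26, 25, 27, 24, 25, 27, 26, 27, 24, 50, 79, 88, 110, 125, 124, 123, 126, 124, 121, 118, 117, 117, 112, 106, 101, 75, 39, 26, 28, 28, 31, 28, 30, 30, 34, 41, 40, 38, 38, 39, 40, 39, 42, 42, 41, 39, 38, 36, 34, 37, 37, 33, 34, 39, 33, 50, 63, 67, 66, 68, 65, 68, 67, 69, 69, 68, 69, 70, 69, 69, 72, 81, 96, 107, 110, 111]
250 [77, 47, 19, 22, 22, 26, 36, 35, 34, 37, 35, 39, 37, 38, 35, 38, 34, 33, 33, 36, 35, 40, 37, 35, 37, 38, 35, 33, 38, 39, 35, 33, 32, 65, 89, 91, 93, 95, 92, 96, 97, 97, 94, 92, 95, 96, 92, 91, 80, 54, 34, 36, 40, 41, 40, 39, 40, 40, 41, 40, 40, 39, 42, 43, 41, 33, 33, 32, 29, 43, 67, 82, 81, 80, 80, 81, 80, 81, 79, 80, 71, 62, 64, 66, 64, 65, 67, 68, 66, 66, 67, 66, 67, 78, 137, 174, 186, 189, 188, 188]
280 [426.5 159.8  85. ]
284 [429.3 159.8  85. ]
288 [432.  159.8  85. ]
[426.80182744 159.58773248 140.26438258]
```

Emit:
servo_tool(deltas=[{"x":0.7,"y":0,"z":-30,"rx":0,"ry":0,"rz":0,"gripper":-0.3},{"x":0.7,"y":0,"z":-55,"rx":0,"ry":0,"rz":0,"gripper":-0.3},{"x":0.7,"y":0,"z":-74,"rx":0,"ry":0,"rz":0,"gripper":-0.3},{"x":0.7,"y":0,"z":-74,"rx":0,"ry":0,"rz":0,"gripper":-0.3},{"x":0.7,"y":0,"z":-74,"rx":0,"ry":0,"rz":0,"gripper":-1},{"x":0.7,"y":0,"z":-74,"rx":0,"ry":0,"rz":0,"gripper":-1},{"x":0.7,"y":0,"z":-74,"rx":0,"ry":0,"rz":0,"gripper":-1}], newtons=30)

```text
clock: 7.3
eef_pos: [427.3, 159.7, 66.9]
tcp_rot: [3.141, -0.0, 1.559]
contact_force: [-3.0, 1.8, -1.4]
opening: 0.118
grasp_force: 29.4
```

Emit:
servo_tool(deltas=[{"x":0.3,"y":0,"z":12,"rx":0,"ry":0,"rz":0,"gripper":-1},{"x":1.2,"y":0,"z":24,"rx":0,"ry":0,"rz":0,"gripper":-1},{"x":2.7,"y":0,"z":36,"rx":0,"ry":0,"rz":0,"gripper":-1},{"x":4.8,"y":0,"z":47.5,"rx":0,"ry":0,"rz":0,"gripper":-1},{"x":7.5,"y":0,"z":59.5,"rx":0,"ry":0,"rz":0,"gripper":-1},{"x":10.7,"y":0,"z":71,"rx":0,"ry":0,"rz":0,"gripper":-1},{"x":14.6,"y":0,"z":82.3,"rx":0,"ry":0,"rz":0,"gripper":-1},{"x":19,"y":0,"z":93.5,"rx":0,"ry":0,"rz":0,"gripper":-1},{"x":24,"y":0,"z":104.5,"rx":0,"ry":0,"rz":0,"gripper":-1},{"x":29.4,"y":0,"z":115,"rx":0,"ry":0,"rz":0,"gripper":-1}], newtons=30)

```text
clock: 8.3
eef_pos: [455.4, 159.2, 182.0]
tcp_rot: [-3.139, 0.001, 1.559]
contact_force: [-5.9, 2.0, -2.4]
opening: 0.111
grasp_force: 29.2
```

Emit:
servo_tool(deltas=[{"x":7.3,"y":0,"z":12.4,"rx":0,"ry":0,"rz":0,"gripper":-1},{"x":15.3,"y":0,"z":24.3,"rx":0,"ry":0,"rz":0,"gripper":-1},{"x":24,"y":0,"z":35.8,"rx":0,"ry":0,"rz":0,"gripper":-1},{"x":33.4,"y":0,"z":46.7,"rx":0,"ry":0,"rz":0,"gripper":-1},{"x":43.4,"y":-0.5,"z":57,"rx":0,"ry":0,"rz":0,"gripper":-1},{"x":54,"y":-0.5,"z":66.8,"rx":0,"ry":0,"rz":0,"gripper":-1},{"x":65,"y":-0.5,"z":75.8,"rx":0,"ry":0,"rz":0,"gripper":-1},{"x":77,"y":-0.5,"z":84.2,"rx":0,"ry":0,"rz":0,"gripper":-1},{"x":91,"y":-1,"z":93,"rx":0,"ry":0,"rz":0,"gripper":-1},{"x":106,"y":-1,"z":101,"rx":0,"ry":0,"rz":0,"gripper":-1}], newtons=30)

```text
clock: 9.3
eef_pos: [562.1, 157.8, 285.3]
tcp_rot: [-3.141, 0.001, 1.559]
contact_force: [-9.3, -2.9, 10.3]
opening: 0.113
grasp_force: 30.5
```

Emit:
servo_tool(deltas=[{"x":0,"y":0,"z":0,"rx":0,"ry":0,"rz":0,"gripper":-1},{"x":0,"y":0,"z":0,"rx":0,"ry":0,"rz":0,"gripper":-1}], newtons=30)

```text
clock: 9.5
eef_pos: [563.8, 157.7, 285.7]
tcp_rot: [3.139, 0.001, 1.558]
contact_force: [-7.7, -4.0, 15.6]
opening: 0.116
grasp_force: 31.3
```

Emit:
servo_tool(deltas=[{"x":-1,"y":0,"z":2,"rx":0,"ry":0,"rz":0,"gripper":-1},{"x":-1,"y":0,"z":2,"rx":0,"ry":0,"rz":0,"gripper":-0.3},{"x":-1,"y":0,"z":2,"rx":0,"ry":0,"rz":0,"gripper":-0.3},{"x":-1,"y":0,"z":2,"rx":0,"ry":0,"rz":0,"gripper":-0.3},{"x":-1,"y":0,"z":20,"rx":0,"ry":0,"rz":0,"gripper":-0.3},{"x":-10,"y":0,"z":50,"rx":0,"ry":0,"rz":0,"gripper":-0.3},{"x":-50,"y":0,"z":70,"rx":0,"ry":0,"rz":0,"gripper":-0.3},{"x":-95,"y":0,"z":70,"rx":0,"ry":0,"rz":0,"gripper":-0.3},{"x":-130,"y":-30,"z":70,"rx":0,"ry":0,"rz":0,"gripper":-0.3},{"x":-130,"y":-80,"z":60,"rx":0,"ry":0,"rz":0,"gripper":-0.3}], newtons=30)

```text
clock: 10.5
eef_pos: [429.9, 80.7, 343.7]
tcp_rot: [3.14, -0.001, 1.563]
contact_force: [1.6, 0.3, 0.2]
opening: 0.353
grasp_force: 0.0
```

Run:
```python
from look import *
C=cam("scene");a=r.grab_frame("scene");
for n in("hood_handle","prop_grip","prop_bar"):print(n,r.recognise(n,"scene")[:2])
b=r.grab_frame("top")
for n in("hood_handle","prop_grip","prop_bar"):print(n,r.recognise(n,"top")[:2])
cv2.imwrite("pics/s4.png",a);cv2.imwrite("pics/t4.png",b)
s=cv2.resize(a[90:250,180:340],(400,400),interpolation=cv2.INTER_CUBIC);t=cv2.resize(b[130:290,140:300],(400,400),interpolation=cv2.INTER_CUBIC)
cv2.imwrite("pics/m4.png",np.hstack([s,t]))
```

```text
hood_handle [{'box': [220.4, 97.8, 86.1, 82.4], 'conf': 0.8}, {'box': [244.5, 110.3, 17.9, 19.7], 'conf': 0.46}]
prop_grip [{'box': [258.0, 175.0, 53.8, 55.7], 'conf': 0.81}, {'box': [388.1, 293.7, 42.3, 46.0], 'conf': 0.29}]
prop_bar [{'box': [255.0, 176.2, 59.5, 53.9], 'conf': 0.8}, {'box': [196.7, 101.3, 119.0, 132.2], 'conf': 0.46}]
hood_handle [{'box': [131.0, 155.1, 125.8, 46.4], 'conf': 0.71}]
prop_grip [{'box': [256.9, 180.1, 29.8, 57.3], 'conf': 0.86}]
prop_bar [{'box': [259.2, 178.8, 30.4, 56.8], 'conf': 0.84}]
```

View pics/m4.png

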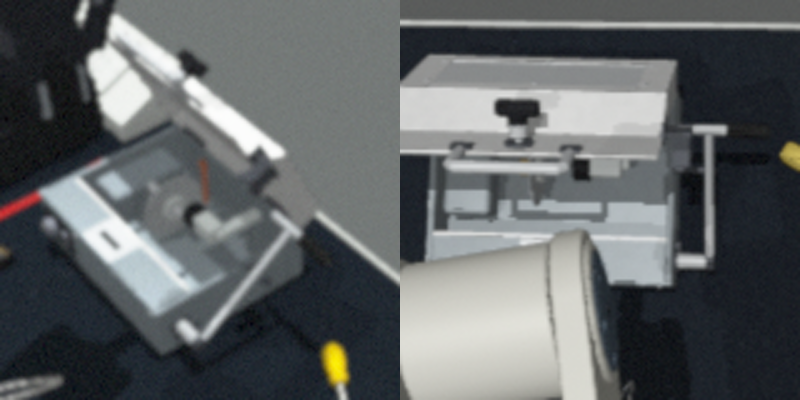

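Run:
```python
from look import *
T=lambda u,v:(125+(u+.5)/4-.5,140+(v+.5)/4-.5)
S=lambda u,v:(160+(u+.5)/4-.5,110+(v+.5)/4-.5)
from scipy.optimize import least_squares
px=490.7
def P(a,y):return [px+161.5*np.cos(a),y,45+161.5*np.sin(a)]
f=lambda p:np.r_[proj("top",[P(p[0],p[1]),P(p[0],p[1]+44)])[0]-T(651,168),proj("top",[P(p[0],p[1]+44)])[0]-T(583,168),(proj("scene",[P(p[0],p[1])])[0]-S(605,342))]
s=least_squares(f,[.64,-70]);print(s.x,s.fun.round(2),P(*s.x),"q",s.x[0]-.45)
a=cv2.imread("pics/top0.png");b=cv2.imread("pics/t4.png")
print("handle now",[back("top",(184.8,196.),z).round(1).tolist() for z in(296,301,306)])
print("bar at stop",P(1.136,-48))
```

```text
[  0.63754652 -72.13929365] [ 0.59 -0.21  0.09 -0.41  0.64 -2.06] [np.float64(620.4747058845693), np.float64(-72.13929364688882), np.float64(141.12895356017114)] q 0.18754651829430175
handle now [[564.5, 153.9, 296.0], [564.0, 152.8, 301.0], [563.5, 151.7, 306.0]]
bar at stop [np.float64(558.7279485311146), -48, np.float64(191.47337033962188)]
```

Emit:
servo_tool(deltas=[{"x":0,"y":-40,"z":0,"rx":0.07,"ry":0,"rz":0,"gripper":-0.3},{"x":0,"y":-85,"z":0,"rx":0.14,"ry":0,"rz":0,"gripper":-0.2},{"x":0,"y":-130,"z":0,"rx":0.21,"ry":0,"rz":0,"gripper":-0.1},{"x":30,"y":-165,"z":-10,"rx":0.28,"ry":0,"rz":0,"gripper":0},{"x":70,"y":-165,"z":-30,"rx":0.35,"ry":0,"rz":0,"gripper":0},{"x":110,"y":-165,"z":-50,"rx":0.35,"ry":0,"rz":0,"gripper":0},{"x":150,"y":-165,"z":-80,"rx":0.35,"ry":0,"rz":0,"gripper":0},{"x":180,"y":-160,"z":-110,"rx":0.35,"ry":0,"rz":0,"gripper":0},{"x":190,"y":-157,"z":-134,"rx":0.35,"ry":0,"rz":0,"gripper":0},{"x":190,"y":-157,"z":-134,"rx":0.35,"ry":0,"rz":0,"gripper":0}], newtons=30)

```text
clock: 11.9
eef_pos: [622.2, -75.5, 204.1]
tcp_rot: [-3.13, -0.352, 1.558]
contact_force: [-1.0, -0.9, -0.0]
opening: 0.497
grasp_force: 0.0
```

Run:
```python
from look import *
C,im=look("w5")
for n in("prop_grip","prop_bar","prop_notch"):print(n,r.recognise(n,"wrist")[:2])
print(proj(C,[[620.5,-50,141],[620.5,-72,141],[620.5,-28,141]]).round(1))
cv2.imwrite("pics/w5b.png",cv2.convertScaleAbs(im,alpha=2,beta=15))
```

```text
11.9 [622.2 -75.5 204.1] [-3.13  -0.352  1.558] [-0.3   0.44  1.61  0.35  1.22 -0.44]
prop_grip [{'box': [137.5, 111.0, 144.2, 134.6], 'conf': 0.88}]
prop_bar [{'box': [140.5, 112.9, 143.4, 130.8], 'conf': 0.9}, {'box': [158.9, 0.0, 205.8, 125.3], 'conf': 0.34}]
prop_notch [{'box': [158.3, 0.0, 205.8, 126.4], 'conf': 0.33}]
[[273.1 211.1]
 [273.4 242.1]
 [272.9 180.3]]
```

View pics/w5b.png

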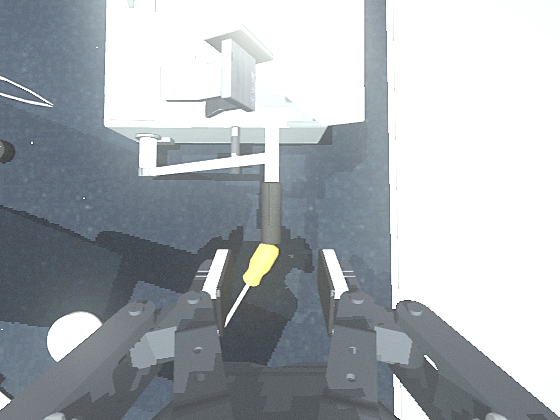

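Emit:
servo_tool(deltas=[{"x":-1,"y":7,"z":-20,"rx":0,"ry":0,"rz":0,"gripper":0},{"x":-1,"y":14,"z":-40,"rx":0,"ry":0,"rz":0,"gripper":0},{"x":-1,"y":14,"z":-40,"rx":0,"ry":0,"rz":0,"gripper":0},{"x":-1,"y":14,"z":-40,"rx":0,"ry":0,"rz":0,"gripper":0}], newtons=30)

```text
clock: 12.5
eef_pos: [621.9, -63.8, 170.1]
tcp_rot: [-3.139, -0.35, 1.559]
contact_force: [0.8, 0.6, 0.9]
opening: 0.495
grasp_force: 0.0
```

Emit:
servo_tool(deltas=[{"x":-2.4,"y":9,"z":-20,"rx":0,"ry":0,"rz":0,"gripper":0},{"x":-2.4,"y":15,"z":-38,"rx":0,"ry":0,"rz":0,"gripper":0},{"x":-2.4,"y":18,"z":-47,"rx":0,"ry":0,"rz":0,"gripper":0},{"x":-2.4,"y":18,"z":-47,"rx":0,"ry":0,"rz":0,"gripper":-0.4},{"x":-2.4,"y":18,"z":-47,"rx":0,"ry":0,"rz":0,"gripper":-1},{"x":-2.4,"y":18,"z":-47,"rx":0,"ry":0,"rz":0,"gripper":-1},{"x":-2.4,"y":18,"z":-47,"rx":0,"ry":0,"rz":0,"gripper":-1},{"x":-2.4,"y":18,"z":-47,"rx":0,"ry":0,"rz":0,"gripper":-1}], newtons=30)

```text
clock: 13.3
eef_pos: [619.8, -45.9, 122.2]
tcp_rot: [-3.139, -0.35, 1.558]
contact_force: [0.2, -1.3, 2.1]
opening: 0.17
grasp_force: 29.4
```

Emit:
servo_tool(deltas=[{"x":-6.3,"y":0,"z":7.9,"rx":0,"ry":0,"rz":0,"gripper":-1},{"x":-12.7,"y":0,"z":15.1,"rx":0,"ry":0,"rz":0,"gripper":-1},{"x":-19.6,"y":0,"z":21.9,"rx":0,"ry":0,"rz":0,"gripper":-1},{"x":-26.9,"y":0,"z":28.3,"rx":0,"ry":0,"rz":0,"gripper":-1},{"x":-34.6,"y":0,"z":34.3,"rx":0,"ry":0,"rz":0,"gripper":-1},{"x":-42.6,"y":0,"z":39.8,"rx":0,"ry":0,"rz":0,"gripper":-1},{"x":-50.9,"y":0.5,"z":44.8,"rx":0,"ry":0,"rz":0,"gripper":-1},{"x":-56.6,"y":0.5,"z":47.8,"rx":0,"ry":0,"rz":0,"gripper":-1},{"x":-61,"y":0.5,"z":50,"rx":0,"ry":0,"rz":0,"gripper":-1},{"x":-61,"y":0.5,"z":50,"rx":0,"ry":0,"rz":0,"gripper":-1}], newtons=30)

```text
clock: 14.3
eef_pos: [560.2, -45.1, 174.6]
tcp_rot: [3.139, -0.35, 1.559]
contact_force: [5.4, -0.8, 11.8]
opening: 0.162
grasp_force: 30.6
```

Emit:
servo_tool(deltas=[{"x":-2,"y":0,"z":2,"rx":0,"ry":0,"rz":0,"gripper":-1},{"x":-4,"y":0,"z":3.5,"rx":0,"ry":0,"rz":0,"gripper":-1},{"x":-4,"y":0,"z":3.5,"rx":0,"ry":0,"rz":0,"gripper":-1}], newtons=30)

```text
clock: 14.6
eef_pos: [556.9, -45.2, 176.6]
tcp_rot: [3.139, -0.349, 1.558]
contact_force: [12.0, 1.6, -3.2]
opening: 0.159
grasp_force: 30.3
```

Emit:
servo_tool(deltas=[{"x":1,"y":0,"z":0,"rx":0,"ry":0,"rz":0,"gripper":-1},{"x":1,"y":0,"z":0,"rx":0,"ry":0,"rz":0,"gripper":0},{"x":1,"y":0,"z":0,"rx":0,"ry":0,"rz":0,"gripper":0},{"x":1,"y":0,"z":0,"rx":0,"ry":0,"rz":0,"gripper":0},{"x":1,"y":-6,"z":17,"rx":0,"ry":0,"rz":0,"gripper":0},{"x":1,"y":-20,"z":55,"rx":0,"ry":0,"rz":0,"gripper":0},{"x":1,"y":-31,"z":90,"rx":0,"ry":0,"rz":0,"gripper":0},{"x":1,"y":-31,"z":90,"rx":0,"ry":0,"rz":0,"gripper":0}], newtons=30)

```text
clock: 15.4
eef_pos: [557.2, -77.7, 269.6]
tcp_rot: [3.139, -0.348, 1.56]
contact_force: [-0.1, -0.4, 0.1]
opening: 0.501
grasp_force: 0.0
```

Run:
```python
from look import *
C,im=look("w6")
print("bar stop pred",proj(C,[[558.2,-28,191.5],[558.2,-72,191.5]]).round(1), "hypo q=.6",proj(C,[[490.7+161.5*np.cos(1.05),-28,45+161.5*np.sin(1.05)],[490.7+161.5*np.cos(1.05),-72,45+161.5*np.sin(1.05)]]).round(1))
b=r.grab_frame("top");cv2.imwrite("pics/t6.png",b);a=r.grab_frame("scene")
s=cv2.resize(a[90:250,180:340],(400,400),interpolation=cv2.INTER_CUBIC)
cv2.imwrite("pics/m6.png",np.hstack([cv2.convertScaleAbs(cv2.resize(im,(400,300)),alpha=1.7),s[50:350]]))
g=cv2.cvtColor(im,cv2.COLOR_BGR2GRAY)
u,v=proj(C,[[558.2,-50,191.5]])[0].round().astype(int)
for dv in(-15,0,15):print(v+dv,u,g[v+dv,u-25:u+25].tolist())
```

```text
15.4 [557.2 -77.7 269.6] [ 3.139 -0.348  1.56 ] [-0.34  0.28  1.7   0.34  1.3  -0.44]
bar stop pred [[275.2 178.9]
 [275.9 236.8]] hypo q=.6 [[291.6 179.5]
 [292.3 235.9]]
193 276 [52, 52, 55, 54, 54, 53, 50, 42, 40, 43, 43, 43, 43, 40, 45, 45, 49, 55, 54, 57, 58, 59, 61, 59, 57, 57, 58, 49, 50, 57, 52, 50, 46, 45, 48, 46, 47, 47, 49, 47, 47, 48, 43, 44, 44, 46, 50, 51, 51, 49]
208 276 [49, 48, 50, 48, 49, 50, 43, 36, 36, 39, 37, 38, 38, 35, 38, 46, 46, 50, 54, 56, 56, 58, 58, 62, 55, 59, 59, 48, 46, 53, 51, 42, 37, 44, 51, 49, 48, 48, 47, 49, 51, 51, 53, 48, 47, 45, 47, 48, 48, 51]
223 276 [46, 43, 46, 47, 43, 48, 44, 32, 32, 34, 33, 31, 34, 27, 38, 44, 48, 54, 54, 55, 44, 48, 58, 58, 54, 55, 56, 56, 55, 49, 46, 45, 39, 45, 50, 49, 50, 48, 48, 52, 50, 48, 48, 49, 46, 49, 48, 51, 52, 50]
```

Emit:
servo_tool(deltas=[{"x":0,"y":-10,"z":45,"rx":0,"ry":0,"rz":0,"gripper":-0.3},{"x":0,"y":0,"z":85,"rx":-0.07,"ry":0,"rz":0,"gripper":-0.3},{"x":0,"y":35,"z":90,"rx":-0.14,"ry":0,"rz":0,"gripper":-0.3},{"x":0,"y":75,"z":90,"rx":-0.21,"ry":0,"rz":0,"gripper":-0.3},{"x":0,"y":115,"z":90,"rx":-0.28,"ry":0,"rz":0,"gripper":-0.3},{"x":2,"y":155,"z":90,"rx":-0.35,"ry":0,"rz":0,"gripper":-0.3},{"x":4,"y":195,"z":85,"rx":-0.35,"ry":0,"rz":0,"gripper":-0.3},{"x":6,"y":235,"z":80,"rx":-0.35,"ry":0,"rz":0,"gripper":-0.3},{"x":6,"y":235,"z":75,"rx":-0.35,"ry":0,"rz":0,"gripper":-0.3},{"x":6,"y":235,"z":75,"rx":-0.35,"ry":0,"rz":0,"gripper":-0.3}], newtons=30)

```text
clock: 16.55
eef_pos: [559.8, 159.7, 337.5]
tcp_rot: [-3.137, 0.001, 1.562]
contact_force: [-0.3, -0.4, -0.2]
opening: 0.349
grasp_force: 0.0
```

Run:
```python
from look import *
C,im=look("w7")
for n in("hood_handle",):print(n,r.recognise(n,"wrist")[:2])
g=cv2.cvtColor(im,cv2.COLOR_BGR2GRAY)
for t in(1.05,1.12,1.15):
    P=np.array([667.5-240*np.cos(t),165,85+240*np.sin(t)]);print(t,P.round(1),proj(C,[P,P+[0,30,0]]).round(1))
for v in(190,205,220):print(v,g[v,230:340].tolist())
```

```text
16.55 [559.8 159.7 337.5] [-3.137e+00  1.000e-03  1.562e+00] [ 0.28  0.21  1.6  -0.    1.34  0.28]
hood_handle [{'box': [268.7, 12.7, 134.9, 343.0], 'conf': 0.86}]
1.05 [548.1 165.  293.2] [[256.5 220.3]
 [255.1 174.4]]
1.12 [562.9 165.  301. ] [[279.9 225. ]
 [279.8 177.4]]
1.15 [569.5 165.  304.1] [[290.8 226.9]
 [291.2 178.6]]
190 [116, 117, 117, 118, 116, 118, 116, 116, 115, 114, 148, 172, 150, 110, 106, 108, 107, 102, 102, 101, 103, 102, 100, 102, 100, 98, 96, 95, 109, 123, 119, 120, 119, 170, 201, 199, 196, 197, 197, 199, 203, 184, 145, 134, 141, 144, 147, 148, 150, 151, 152, 151, 149, 147, 147, 144, 140, 132, 129, 123, 93, 60, 62, 64, 66, 67, 66, 66, 61, 75, 162, 200, 206, 224, 214, 173, 169, 172, 173, 173, 177, 153, 121, 129, 123, 94, 71, 73, 72, 77, 100, 121, 127, 125, 128, 127, 132, 152, 167, 164, 166, 168, 169, 168, 170, 167, 166, 164, 165, 164]
205 [118, 116, 116, 116, 116, 115, 117, 117, 117, 107, 143, 168, 159, 130, 108, 117, 121, 158, 173, 170, 170, 171, 171, 170, 171, 170, 170, 165, 180, 188, 187, 186, 186, 186, 187, 187, 186, 187, 186, 186, 190, 169, 133, 135, 141, 1
[... 155 characters left out ...]
25, 127, 124, 100, 81, 84, 88, 82, 74, 73, 68, 108, 143, 147, 145, 135, 141, 149, 147, 146, 146, 148, 148, 146, 145, 145, 143, 142, 140, 139, 144, 131, 90, 64]
220 [178, 178, 178, 179, 179, 178, 179, 179, 180, 180, 152, 207, 247, 214, 123, 110, 112, 138, 167, 172, 170, 168, 168, 168, 168, 167, 167, 167, 166, 178, 188, 186, 185, 186, 185, 186, 187, 188, 186, 187, 191, 168, 130, 134, 140, 144, 146, 148, 149, 148, 148, 149, 148, 147, 144, 142, 135, 129, 121, 107, 104, 109, 110, 110, 118, 130, 133, 132, 127, 121, 126, 129, 129, 122, 116, 118, 117, 122, 108, 76, 68, 71, 72, 71, 68, 70, 80, 83, 90, 149, 173, 169, 169, 170, 166, 211, 222, 203, 188, 152, 135, 122, 104, 106, 107, 112, 93, 57, 57, 61]
```

Emit:
servo_tool(deltas=[{"x":1,"y":0,"z":-10,"rx":0,"ry":0,"rz":0,"gripper":-0.3},{"x":1,"y":0,"z":-10,"rx":0,"ry":0,"rz":0,"gripper":-0.3},{"x":1,"y":0,"z":-10,"rx":0,"ry":0,"rz":0,"gripper":-0.3}], newtons=25)

```text
clock: 16.95
eef_pos: [562.1, 158.1, 329.6]
tcp_rot: [-3.141, 0.0, 1.557]
contact_force: [0.7, 0.8, -0.3]
opening: 0.349
grasp_force: 0.0
```

Emit:
servo_tool(deltas=[{"x":0.8,"y":0,"z":-20,"rx":0,"ry":0,"rz":0,"gripper":-0.3},{"x":0.8,"y":0,"z":-38,"rx":0,"ry":0,"rz":0,"gripper":-0.3},{"x":0.8,"y":0,"z":-47.5,"rx":0,"ry":0,"rz":0,"gripper":-0.3},{"x":0.8,"y":0,"z":-47.5,"rx":0,"ry":0,"rz":0,"gripper":-0.3},{"x":0.8,"y":0,"z":-47.5,"rx":0,"ry":0,"rz":0,"gripper":-1},{"x":0.8,"y":0,"z":-47.5,"rx":0,"ry":0,"rz":0,"gripper":-1},{"x":0.8,"y":0,"z":-47.5,"rx":0,"ry":0,"rz":0,"gripper":-1}], newtons=25)

```text
clock: 17.65
eef_pos: [563.4, 159.0, 283.4]
tcp_rot: [3.14, -0.0, 1.559]
contact_force: [-0.8, -0.6, 2.9]
opening: 0.114
grasp_force: 24.6
```

Emit:
servo_tool(deltas=[{"x":-6.4,"y":0,"z":-3.2,"rx":0,"ry":0,"rz":0,"gripper":-1},{"x":-12.7,"y":0,"z":-6.6,"rx":0,"ry":0,"rz":0,"gripper":-1},{"x":-19,"y":0,"z":-10.2,"rx":0,"ry":0,"rz":0,"gripper":-1},{"x":-25.1,"y":0,"z":-14,"rx":0,"ry":0,"rz":0,"gripper":-1},{"x":-31.1,"y":0,"z":-18,"rx":0,"ry":0,"rz":0,"gripper":-1},{"x":-37,"y":0,"z":-22.2,"rx":0,"ry":0,"rz":0,"gripper":-1},{"x":-42.7,"y":0,"z":-26.5,"rx":0,"ry":0,"rz":0,"gripper":-1},{"x":-48.3,"y":0,"z":-31,"rx":0,"ry":0,"rz":0,"gripper":-1},{"x":-52,"y":0,"z":-34.1,"rx":0,"ry":0,"rz":0,"gripper":-1},{"x":-55.6,"y":0,"z":-37.3,"rx":0,"ry":0,"rz":0,"gripper":-1}], newtons=25)

```text
clock: 18.65
eef_pos: [507.0, 159.6, 244.7]
tcp_rot: [3.142, -0.001, 1.559]
contact_force: [0.2, 5.6, 0.5]
opening: 0.114
grasp_force: 25.2
```

Emit:
servo_tool(deltas=[{"x":-2,"y":0,"z":-1.7,"rx":0,"ry":0,"rz":0,"gripper":-1},{"x":-3.5,"y":0,"z":-3.2,"rx":0,"ry":0,"rz":0,"gripper":-1},{"x":-5,"y":0,"z":-4.7,"rx":0,"ry":0,"rz":0,"gripper":-1},{"x":-7,"y":0,"z":-6.5,"rx":0,"ry":0,"rz":0,"gripper":-1},{"x":-8.3,"y":0,"z":-7.8,"rx":0,"ry":0,"rz":0,"gripper":-1},{"x":-9,"y":0,"z":-8.5,"rx":0,"ry":0,"rz":0,"gripper":-1},{"x":-9,"y":0,"z":-8.5,"rx":0,"ry":0,"rz":0,"gripper":-1}], newtons=25)

```text
clock: 19.35
eef_pos: [497.9, 159.6, 236.1]
tcp_rot: [-3.141, -0.001, 1.559]
contact_force: [-1.0, 6.7, -0.8]
opening: 0.123
grasp_force: 25.0
```

Emit:
servo_tool(deltas=[{"x":-1,"y":0,"z":-1,"rx":0,"ry":0,"rz":0,"gripper":-1},{"x":-1.5,"y":0,"z":-1.5,"rx":0,"ry":0,"rz":0,"gripper":-1},{"x":-1.5,"y":0,"z":-1.5,"rx":0,"ry":0,"rz":0,"gripper":-1}], newtons=25)

```text
clock: 19.65
eef_pos: [497.0, 159.6, 235.0]
tcp_rot: [3.141, -0.001, 1.559]
contact_force: [0.8, 6.6, 1.2]
opening: 0.111
grasp_force: 25.3
```

Emit:
servo_tool(deltas=[{"x":-1,"y":0,"z":-1,"rx":0,"ry":0,"rz":0,"gripper":-1},{"x":-2,"y":0,"z":-2,"rx":0,"ry":0,"rz":0,"gripper":-1},{"x":-2,"y":0,"z":-2,"rx":0,"ry":0,"rz":0,"gripper":-1}], newtons=25)

```text
clock: 19.95
eef_pos: [496.7, 159.7, 234.6]
tcp_rot: [3.137, -0.002, 1.559]
contact_force: [2.7, 4.4, 10.7]
opening: 0.115
grasp_force: 26.0
```

Emit:
servo_tool(deltas=[{"x":1,"y":0,"z":1.2,"rx":0,"ry":0,"rz":0,"gripper":-1},{"x":1,"y":0,"z":1.2,"rx":0,"ry":0,"rz":0,"gripper":-0.3},{"x":1,"y":0,"z":1.2,"rx":0,"ry":0,"rz":0,"gripper":-0.3},{"x":1,"y":0,"z":1.2,"rx":0,"ry":0,"rz":0,"gripper":-0.3},{"x":1,"y":0,"z":18,"rx":0,"ry":0,"rz":0,"gripper":-0.3},{"x":0,"y":0,"z":45,"rx":0,"ry":0,"rz":0,"gripper":-0.3},{"x":-30,"y":10,"z":75,"rx":0,"ry":0,"rz":0,"gripper":-0.3},{"x":-70,"y":20,"z":80,"rx":0,"ry":0,"rz":0,"gripper":-0.3},{"x":-110,"y":40,"z":80,"rx":0,"ry":0,"rz":0,"gripper":-0.3},{"x":-130,"y":80,"z":80,"rx":0,"ry":0,"rz":0,"gripper":-0.3}], newtons=25)

```text
clock: 20.95
eef_pos: [362.2, 237.5, 313.2]
tcp_rot: [-3.141, 0.001, 1.557]
contact_force: [0.6, 0.2, -0.3]
opening: 0.348
grasp_force: 0.0
```

Emit:
servo_tool(deltas=[{"x":0,"y":0,"z":0,"rx":0,"ry":0,"rz":0,"gripper":-0.3},{"x":0,"y":0,"z":0,"rx":0,"ry":0,"rz":0,"gripper":-0.3},{"x":0,"y":0,"z":0,"rx":0,"ry":0,"rz":0,"gripper":-0.3},{"x":0,"y":0,"z":0,"rx":0,"ry":0,"rz":0,"gripper":-0.3},{"x":0,"y":0,"z":0,"rx":0,"ry":0,"rz":0,"gripper":-0.3},{"x":0,"y":0,"z":0,"rx":0,"ry":0,"rz":0,"gripper":-0.3},{"x":0,"y":0,"z":0,"rx":0,"ry":0,"rz":0,"gripper":-0.3},{"x":0,"y":0,"z":0,"rx":0,"ry":0,"rz":0,"gripper":-0.3},{"x":0,"y":0,"z":0,"rx":0,"ry":0,"rz":0,"gripper":-0.3},{"x":0,"y":0,"z":0,"rx":0,"ry":0,"rz":0,"gripper":-0.3}], newtons=25)

```text
clock: 21.95
eef_pos: [364.9, 239.0, 313.2]
tcp_rot: [3.142, -0.0, 1.559]
contact_force: [0.0, 0.1, 0.4]
opening: 0.349
grasp_force: 0.0
```

Run:
```python
from look import *
a=r.grab_frame("scene");b=r.grab_frame("top")
cv2.imwrite("pics/s8.png",a);cv2.imwrite("pics/t8.png",b)
s=cv2.resize(a[110:230,180:320],(467,400),interpolation=cv2.INTER_CUBIC);t=cv2.resize(b[160:280,190:290],(333,400),interpolation=cv2.INTER_CUBIC)
cv2.imwrite("pics/m8.png",np.hstack([s,t]))
P=[[667.5-240*.7071,159,85+169.7],[558.2,-28,191.5],[558.2,-72,191.5],[558,14,191.5]]
print(((proj("scene",P)-[180,110])*3.333).round(),(proj("top",P)-[190,160])*3.333+[467,0])
```

```text
[[126.  83.]
 [340. 236.]
 [377. 268.]
 [305. 207.]] [[452.26031661 223.27417712]
 [730.8127908  147.0132787 ]
 [791.78240471 147.80155424]
 [672.71072147 146.53797957]]
```

View pics/m8.png

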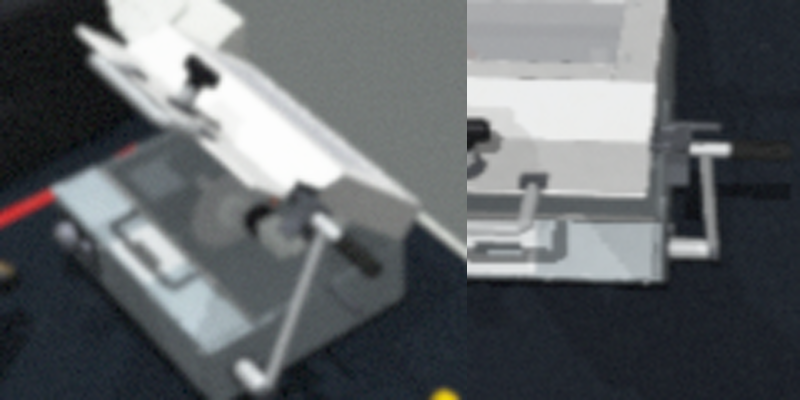

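```bash
python3 -c "
from rig import r
print(r.sign_off())"
```

```text
the job is handed in; nothing more can be done
None
```

The job is handed in at about 22 s: fastener undone, hood raised, prop rod swung to its stop, and the hood lowered onto it. The last camera check showed the cross bar in the notch and the hood at about 45 degrees a second after I let go; I did not separately check that the bystanders had not moved.

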